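Find the rattling specimen case and hold it out

TASK

One of the three sealed specimen cases has a weight loose inside. Starting with the one farthest to the robot's left and working to the right, lift each case clear of the counter and shake it briskly, setting the silent ones gently back upright where they stood; then hold the case that rattles out level over the green hand-over mat, well clear of it, and finish while still holding it there. Leave the amber bottle, the jar and the steel bowl alone.

Things in the scene. Friction and masses are not known exactly. Their poses are not given: they have to be found in the camera images.
- case_1: Case on the robot's left (largest y): a closed box, blue with white lid and grey end latches, 110 mm long (its x), 50 mm wide (its y), 60 mm high, smooth parallel sides, 0.18 to 0.72 kg in all. Origin: centre of its underside, z up. At the start the long side points away from the robot within 0.35 rad; the three cases stand about 200 mm apart in y. Weight is no sure sign of which one rattles.
- case_2: Middle case, looks the same as case_1, same origin and axes. Any one of the three is the rattling one: an unseen steel ball of 0.19 kg, 36 mm across, rolls free in it, up to 32 mm either way along the length, 2 mm across and 14 mm up and down. The other two are silent: nothing moves in them.
- case_3: Case on the robot's right (smallest y), looks the same as case_1, same origin and axes. Jerked to and fro 60 mm along its length at 0.25 m/s or more, the rattling case gives knocks on the wrist (up to some 5 N and a few tenths of a N m) that go on for 0.1 to 0.4 s after the hand has stopped; leaning it 0.2 rad end down also makes the ball roll to the low end.
- mat: Green hand-over mat fixed to the counter beyond the cases, 120 mm (x) by 160 mm (y), 2 mm thick. Origin at the centre of its underside.
- dropper: Bystander: standing amber glass bottle with a white cap, 40 mm across, 85 mm high, on the left. Origin at the centre of its underside.
- jar: Bystander: clear jar with a red cap, 64 mm across, 75 mm high, on the left. Origin at the centre of its underside.
- gallipot: Bystander: small open steel bowl, 76 mm across, 45 mm high, on the right. Origin at the centre of its underside.
There are look-alikes about, which are no part of the job. Leave any yellow look-alike of the case_2 alone. Several things have the shape of the mat; the one meant has the colours described above.

How it is judged (in metres and radians):
On the way, in this order (a step that is already met when the one before it is completed fails the run):
1. the left case is lifted clear of the counter (25 mm) and shaken (faster than 0.15 m/s or 1 rad/s) (height (world z) of case_1 above 0.025 m and contact force between the fingers and case_1 above 1 N and (linear speed of case_1 above 0.15 m/s or angular speed of case_1 above 1 rad/s)), for 0.02 s.
2. the middle case is lifted clear of the counter (25 mm) and shaken (faster than 0.15 m/s or 1 rad/s) (height (world z) of case_2 above 0.025 m and contact force between the fingers and case_2 above 1 N and (linear speed of case_2 above 0.15 m/s or angular speed of case_2 above 1 rad/s)), for 0.02 s.
3. the right case is lifted clear of the counter (25 mm) and shaken (faster than 0.15 m/s or 1 rad/s) (height (world z) of case_3 above 0.025 m and contact force between the fingers and case_3 above 1 N and (linear speed of case_3 above 0.15 m/s or angular speed of case_3 above 1 rad/s)), for 0.02 s.
At the end, for the whole second after the job is handed in: The case with the loose weight is held still in the fingers, its underside at least 50 mm above the counter, its centre within 50 mm of the mat's centre in plan, level within 0.25 rad; the other two stand upright on the counter within 50 mm of where they began, at rest and untouched (((distance between pellet_ball and case_1 below 0.07 m and height (world z) of case_1 above 0.05 m and horizontal distance between case_1 and mat below 0.05 m and angle between case_1's own z axis and vertical below 0.25 rad and contact force between the fingers and case_1 above 2 N and linear speed of case_1 below 0.05 m/s and distance of each of case_2, case_3 from where it was at the start of the episode below 0.05 m and height (world z) of each of case_2, case_3 below 0.01 m and angle between each of case_2, case_3's own z axis and vertical below 0.1 rad and linear speed of each of case_2, case_3 below 0.03 m/s and contact force between each of the arm, the fingers, case_1 and case_2 below 0.1 N and contact force between each of the arm, the fingers, case_1 and case_3 below 0.1 N) or (distance between pellet_ball and case_2 below 0.07 m and height (world z) of case_2 above 0.05 m and horizontal distance between case_2 and mat below 0.05 m and angle between case_2's own z axis and vertical below 0.25 rad and contact force between the fingers and case_2 above 2 N and linear speed of case_2 below 0.05 m/s and distance of each of case_1, case_3 from where it was at the start of the episode below 0.05 m and height (world z) of each of case_1, case_3 below 0.01 m and angle between each of case_1, case_3's own z axis and vertical below 0.1 rad and linear speed of each of case_1, case_3 below 0.03 m/s and contact force between each of the arm, the fingers, case_2 and case_1 below 0.1 N and contact force between each of the arm, the fingers, case_2 and case_3 below 0.1 N) or (distance between pellet_ball and case_3 below 0.07 m and height (world z) of case_3 above 0.05 m and horizontal distance between case_3 and mat below 0.05 m and angle between case_3's own z axis and vertical below 0.25 rad and contact force between the fingers and case_3 above 2 N and linear speed of case_3 below 0.05 m/s and distance of each of case_1, case_2 from where it was at the start of the episode below 0.05 m and height (world z) of each of case_1, case_2 below 0.01 m and angle between each of case_1, case_2's own z axis and vertical below 0.1 rad and linear speed of each of case_1, case_2 below 0.03 m/s and contact force between each of the arm, the fingers, case_3 and case_1 below 0.1 N and contact force between each of the arm, the fingers, case_3 and case_2 below 0.1 N))); the arm keeps its last pose, push and grip.
It fails at once if a bystander is pushed more than 30 mm or tipped (distance of any of dropper, jar, gallipot from where it was at the start of the episode above 0.03 m or angle between any of dropper, jar, gallipot's own z axis and vertical above 0.4 rad).
It fails at once if a case is dropped or slammed onto the counter ((linear speed of case_1 above 0.8 m/s and height (world z) of case_1 below 0.03 m) or (linear speed of case_2 above 0.8 m/s and height (world z) of case_2 below 0.03 m) or (linear speed of case_3 above 0.8 m/s and height (world z) of case_3 below 0.03 m)).
It also fails if it takes over 72 s, if anything falls off the work surface, if the arm or the gripper's body presses on something with over 40 N, if the wrist force passes 120 N, or if a joint passes its speed limit or range.

ROBOT

A 6-joint arm with a two-finger parallel gripper is mounted at the origin on the work surface. World frame = base frame: x ahead of the robot, y to its left, z up, the work surface at z = 0. Lengths are in mm, angles in rad, forces in N, time in s.
With the tool pointing down it reaches from about 200 to 875 mm from the base axis. Payload 3.4 kg.
Tool frame: the origin (TCP) lies midway between the tips of the shut fingers; the grasp point (between the pads) lies 19 mm behind it; z points along the fingers, y is the direction in which the jaws open and shut (so a half turn about z gives the same grasp; the last joint's range is limited). The gripper opens to 94 mm and grips with 3 to 60 N. Pads are 16 mm wide; open, the fingers measure 119 mm over their backs; the gripper's body (75 mm by 177 mm) begins 78 mm behind the grasp point.
Start: joints at [-1.294, 0.276, 1.505, -0, 1.361, -0.121], TCP at [222.753, -530.141, 172.093] pointing down, gripper open.
Joint ranges: [-2.89, 2.89], [-0.75, 2.08], [0.22, 2.7], [-1.18, 4.32], [0.11, 2.71], [-2.7, 2.7]. Speed limits (rad/s): [2.57, 2.57, 3.14, 3.14, 3.14, 3.14].

INTERFACE

Orientations are given as [roll, pitch, yaw] about the fixed x, y, z axes, in that order (R = Rz(yaw) Ry(pitch) Rx(roll)).
In Python, from bench import robot gives the robot as it stands.
- The arm moves only by the shell command python3 -m jog 'ROWS' [OPENING] [FORCE]. ROWS is JSON, a list of rows, each an object with "slide": the shift along the tool's x, y, z in m, a list of three; "roll": the turn about the tool's z in rad. In form: [{"slide": [x, y, z], "roll": roll}, ...]. A call has exactly 5 rows; each row is the pose to reach, as a shift and turn from the pose commanded when the call began, along the tool's axes at that moment; what a row does not reach only later rows make up. A row lasts 1/10 s, in which the tool goes at most 50 mm and 8.59 degrees, less where a joint would pass 70% of its speed; a pose out of reach is approached as far as the arm can. A call with a gripper value outside its range is refused whole. OPENING is the opening, from -1 (shut) to 1 (fully open), set as the call begins (- or left out, the last holds). The fingers move at their own pace and stop on an object; FORCE is the grip in N (left out, the last holds). Time passes only in rows, so rows that repeat a pose let the fingers close, or fill a call up. It gives the time, the measured TCP pose, the force and the opening at its end, in the units of the state.
- robot.observe(): the state, without advancing time (a new reading comes with each control period).
- robot.capture(name): name is "scene" or "top"; returns a dict with "img" (420x560x3 uint8, blue, green, red), "vertical_fov" (degrees; the focal length in pixels is half the picture's height over the tangent of half this angle, whatever the lens; pixels are square), "cx", "cy" (the principal point, pixels), "R" (3x3) and "t" (3): a world point X has camera coordinates R X + t. Camera axes: x right, y down, z forward; pixel columns grow to the right and rows downward; lengths in mm; the calibration is good to about 2 mm. A picture is of the moment at which its call begins. There is no depth.
- robot.close_job(): hands the job in, once; it reports no verdict.
The state is a dict: "clock": time; "joint_pos": joint angles; "dq": joint speeds; "effort": joint torques, N m; "eef_pos": TCP position; "orientation": TCP orientation; "force": force on the tool from outside, world axes, zero at the start; "torque": the same for the moment, N m; "finger_gap": opening from 0.0 (shut) to 1.0 (fully open).
Only numpy, scipy, OpenCV 4.12 (cv2) and the standard library are available. Lean on these libraries where they do the work, as an engineer would, in place of code of your own. Each camera call takes 0.05 s, during which the arm holds its last target.

## Working session

There is one attempt and no reset: what is moved stays moved. The work goes in short steps, Python scripts to look and compute and a shell command to move; the robot and the scene stay as the last step left them, time stands still between calls to the robot, and variables do not carry over. Pictures are saved under pics/ and viewed, and the job is handed in when it is done.

```bash
ls; mkdir -p pics
python3 - <<'E'
from bench import robot
import cv2
o=robot.observe();print(o)
for n in("scene","top"):
    c=robot.capture(n);cv2.imwrite(f"pics/{n}0.png",c["img"]);print(n,c["vertical_fov"],c["cx"],c["cy"],c["R"],c["t"])
E
```

```text
pics
{'clock': 0.0, 'joint_pos': array([-1.29399590e+00,  2.76614107e-01,  1.50609040e+00, -2.97062325e-05,
        1.36067239e+00, -1.21039772e-01]), 'dq': array([ 0.00027911, -0.00029572, -0.00077008,  0.00093402, -0.00015703,
        0.0005415 ]), 'effort': array([-1.04350209e-03, -4.04582191e+01, -2.37229925e+01,  6.99808029e-02,
        3.46175220e-02, -1.32036434e-04]), 'eef_pos': array([ 222.5680662 , -529.52521296,  171.21091241]), 'orientation': array([-3.13981796e+00, -1.86608104e-04,  3.97846256e-01]), 'force': array([-0.75173346, -1.01599424,  0.24467398]), 'torque': array([-0.03757534, -0.00438944, -0.04439513]), 'finger_gap': 0.9998469524610999}
scene 45.23813909064423 277.7355195665954 213.0360142219732 [[-0.0747117   0.99717385  0.00790392]
 [ 0.81269245  0.06547907 -0.57900214]
 [-0.57788334 -0.03683478 -0.81528771]] [  47.83425446 -445.26591385 1736.1427269 ]
top 52.8598605317368 285.5732663707242 197.85637937562365 [[ 0.01393645 -0.99947904 -0.0291104 ]
 [-0.99690019 -0.01163418 -0.0778117 ]
 [ 0.07743249  0.03010458 -0.99654299]] [   7.73164751  548.81412643 1011.83198397]
```

View pics/scene0.png

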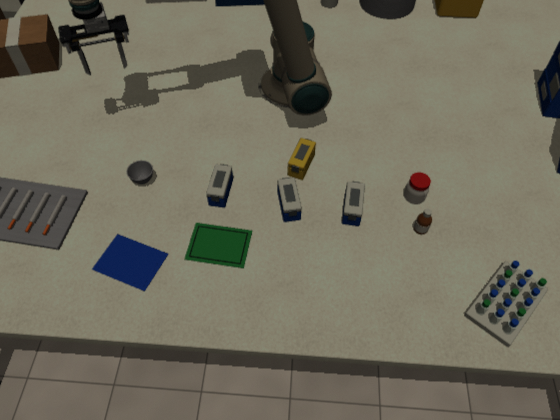

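View pics/top0.png

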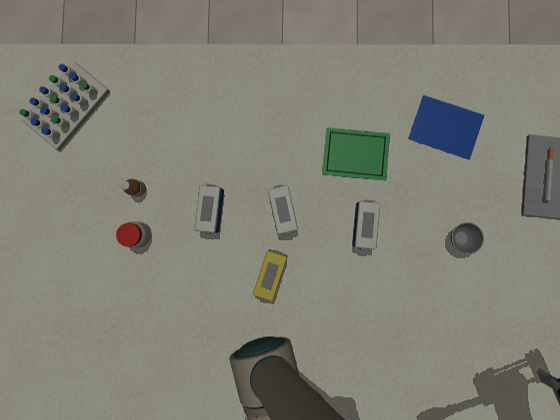

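The top view shows the three white cases near (208,209), (283,210) and (367,225), with the green mat at (356,154). The yellow look-alike is at (270,276). I'll enlarge it.

Run:
```python
import cv2
i=cv2.imread("pics/top0.png")[120:260,180:400]
i=cv2.resize(i,None,fx=3.6,fy=3.6,interpolation=cv2.INTER_CUBIC)
cv2.imwrite("pics/crop0.png",i)
```

```text
(no output)
```

View pics/crop0.png

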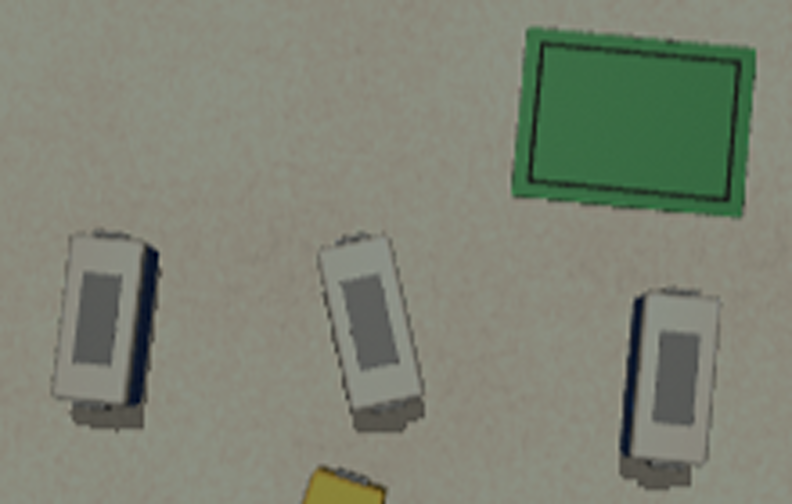

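```bash
cat > h.py <<'E'
import numpy as np
R=np.array([[0.01393645,-0.99947904,-0.0291104],[-0.99690019,-0.01163418,-0.0778117],[0.07743249,0.03010458,-0.99654299]])
t=np.array([7.73164751,548.81412643,1011.83198397]);f=210/np.tan(np.radians(52.8598605317368/2));cx,cy=285.5732663707242,197.85637937562365
def px2w(u,v,z):
    d=R.T@np.array([(u-cx)/f,(v-cy)/f,1]);c=-R.T@t
    return c+d*(z-c[2])/d[2]
E
python3 - <<'E'
from h import *
P={'c1':([(70,235),(145,243),(128,405),(53,396)],60),'c2':([(318,250),(386,234),(424,397),(356,412)],60),'c3':([(644,293),(720,297),(708,465),(631,461)],60),'mat':([(527,28),(755,48),(743,216),(513,194)],2)}
for n,(p,z) in P.items():
    w=np.array([px2w(180+(a+.5)/3.6-.5,120+(b+.5)/3.6-.5,z)[:2] for a,b in p])
    ax=(w[0]+w[1]-w[2]-w[3])/2; ay=(w[0]+w[3]-w[1]-w[2])/2
    print(n,w.mean(0).round(1),'len',np.linalg.norm(ax).round(1),'wid',np.linalg.norm(ay).round(1),'yaw',np.arctan2(ax[1],ax[0]).round(3),np.arctan2(-ay[0],ay[1]).round(3))
    if n=='mat': print(w)
for u,v,z in[(133,186,85),(129,234,75),(466,238,45),(270,276,60)]: print(px2w(u,v,z).round())
E
```

```text
c1 [518.6 198.6] len 106.5 wid 49.9 yaw -0.077 -0.1
c2 [518.6  20. ] len 109.1 wid 45.5 yaw 0.244 0.237
c3 [ 484.9 -177.8] len 108.9 wid 49.3 yaw -0.075 -0.039
mat [ 664.  -158.8] len 117.7 wid 158.9 yaw -0.075 -0.084
[[ 729.2562286   -84.06694531]
 [ 716.18186438 -242.3782133 ]
 [ 598.46977274 -233.56264688]
 [ 612.18042488  -75.14079588]]
[567. 368.  85.]
[456. 377.  75.]
[ 457. -410.   45.]
[363.  47.  60.]
```

```bash
cat >> h.py <<'E'
from scipy.spatial.transform import Rotation as Ro
def go(x,y,z,yaw):
    from bench import robot
    o=robot.observe();p=o["eef_pos"];e=o["orientation"];M=Ro.from_euler('xyz',e).as_matrix()
    s=M.T@(np.array([x,y,z])-p)/1000
    dy=-(yaw-e[2]);dy=(dy+np.pi/2)%np.pi-np.pi/2
    print("t",round(o["clock"],2),"p",p.round(1),"rpy",e.round(3),"gap",round(o["finger_gap"],3),"F",o["force"].round(2),"T",o["torque"].round(3))
    print("slide",s.round(4),"roll",round(dy,3),"j",o["joint_pos"].round(2))
E
python3 -c "from h import *;go(518.6,198.6,150,-.09)"
```

```text
t 0.1 p [ 222.6 -529.6  171.3] rpy [-3.14  -0.     0.398] gap 0.999 F [-0.51 -0.07  0.05] T [0.006 0.024 0.001]
slide [ 0.555  -0.5566  0.0223] roll 0.488 j [-1.29  0.28  1.51 -0.    1.36 -0.12]
```

```bash
python3 -m jog '[{"slide":[0.03,-0.03,0],"roll":0.03},{"slide":[0.06,-0.06,0],"roll":0.06},{"slide":[0.09,-0.09,0],"roll":0.09},{"slide":[0.12,-0.12,0],"roll":0.12},{"slide":[0.15,-0.15,0],"roll":0.15}]' 1 45
python3 -c "from h import *;go(518.6,198.6,150,-.09)"
```

```text
clock: 0.6
eef_pos: [303.1, -331.9, 171.7]
orientation: [-3.141, -0.0, 0.246]
force: [1.2, -0.2, 0.0]
finger_gap: 0.999
t 0.6 p [ 303.1 -331.9  171.7] rpy [-3.141 -0.     0.246] gap 0.999 F [ 1.18 -0.24  0.03] T [ 0.025 -0.022 -0.012]
slide [ 0.3381 -0.4621  0.022 ] roll 0.336 j [-0.99  0.09  1.75  0.    1.31  0.34]
```

```bash
python3 -m jog '[{"slide":[0.028,-0.038,0],"roll":0.04},{"slide":[0.056,-0.076,0],"roll":0.08},{"slide":[0.084,-0.114,0],"roll":0.12},{"slide":[0.112,-0.152,0],"roll":0.16},{"slide":[0.14,-0.19,0],"roll":0.2}]'
python3 -c "from h import *;go(518.6,198.6,150,-.09)"
```

```text
clock: 1.1
eef_pos: [392.2, -113.3, 172.0]
orientation: [3.141, -0.0, 0.046]
force: [0.5, -1.1, -0.4]
finger_gap: 1.002
t 1.1 p [ 392.2 -113.3  172. ] rpy [ 3.141 -0.     0.046] gap 1.002 F [ 0.47 -1.06 -0.44] T [-0.054 -0.071  0.013]
slide [ 0.1406 -0.3058  0.022 ] roll 0.136 j [-0.45  0.02  1.82 -0.    1.3   1.07]
```

```bash
python3 -m jog '[{"slide":[0.02,-0.044,0],"roll":0.03},{"slide":[0.04,-0.088,0],"roll":0.06},{"slide":[0.06,-0.132,0],"roll":0.09},{"slide":[0.08,-0.176,0],"roll":0.12},{"slide":[0.1,-0.22,0],"roll":0.136}]'
python3 -c "from h import *;go(518.6,198.6,150,-.09)"
```

```text
clock: 1.6
eef_pos: [481.5, 111.4, 171.8]
orientation: [3.141, 0.0, -0.089]
force: [0.5, -0.0, 0.3]
finger_gap: 1.003
t 1.6 p [481.5 111.4 171.8] rpy [ 3.141  0.    -0.089] gap 1.003 F [ 0.45 -0.    0.29] T [-0.016 -0.004 -0.051]
slide [ 0.0293 -0.0902  0.0218] roll 0.001 j [ 0.09  0.15  1.67 -0.    1.32  1.75]
```

```bash
python3 -m jog '[{"slide":[0.011,-0.035,0.01],"roll":0},{"slide":[0.022,-0.07,0.02],"roll":0},{"slide":[0.029,-0.09,0.03],"roll":0},{"slide":[0.029,-0.09,0.05],"roll":0},{"slide":[0.029,-0.09,0.065],"roll":0}]'
python3 - <<'E'
from h import *;from bench import robot;import cv2
go(518.6,198.6,17,-.09)
for n in("scene","top"):
    cv2.imwrite(f"pics/{n}1.png",robot.capture(n)["img"])
i=cv2.imread("pics/top1.png")[120:280,120:340];j=cv2.imread("pics/scene1.png")[120:280,260:480]
cv2.imwrite("pics/c1.png",cv2.resize(np.hstack([i,j]),None,fx=1.8,fy=1.8))
E
```

```text
clock: 2.1
eef_pos: [517.7, 197.2, 105.4]
orientation: [3.141, 0.002, -0.087]
force: [-0.7, 0.9, -0.2]
finger_gap: 0.999
t 2.1 p [517.7 197.2 105.4] rpy [ 3.141e+00  2.000e-03 -8.700e-02] gap 0.999 F [-0.7   0.87 -0.23] T [ 0.012 -0.048  0.007]
slide [ 0.001  -0.0015  0.0884] roll 0.003 j [ 0.24  0.29  1.66 -0.    1.2   1.9 ]
```

View pics/c1.png

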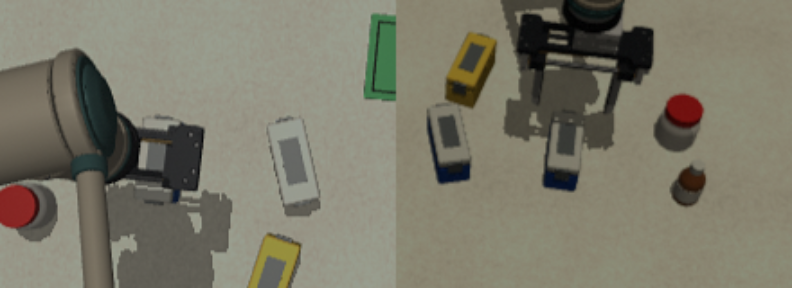

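The fingers straddle the left case, which is centred between them at about (160,160) in the top crop. Next I'll descend and close.

```bash
python3 -m jog '[{"slide":[0.001,-0.001,0.02],"roll":0},{"slide":[0.001,-0.001,0.045],"roll":0},{"slide":[0.001,-0.001,0.07],"roll":0},{"slide":[0.001,-0.001,0.086],"roll":0},{"slide":[0.001,-0.001,0.091],"roll":0}]'
python3 -m jog '[{"slide":[0,0,0],"roll":0},{"slide":[0,0,0],"roll":0},{"slide":[0,0,0],"roll":0},{"slide":[0,0,0],"roll":0},{"slide":[0,0,0],"roll":0}]' -1 45
python3 -c "from h import *;go(518.6,198.6,100,-.09)"
```

```text
clock: 2.7
eef_pos: [518.3, 196.8, 14.9]
orientation: [3.141, 0.003, -0.089]
force: [-0.4, -0.6, 0.4]
finger_gap: 1.003
clock: 3.2
eef_pos: [519.8, 197.4, 16.7]
orientation: [-3.141, -0.001, -0.088]
force: [0.2, -0.8, 0.2]
finger_gap: 0.612
t 3.2 p [519.8 197.4  16.7] rpy [-3.141e+00 -1.000e-03 -8.800e-02] gap 0.612 F [ 0.2  -0.84  0.21] T [ 0.053  0.004 -0.048]
slide [-0.0012 -0.0011 -0.0833] roll 0.002 j [ 0.24  0.38  1.77 -0.    0.99  1.9 ]
```

```bash
python3 -m jog '[{"slide":[0,0,0],"roll":0},{"slide":[0,0,0],"roll":0},{"slide":[0,0,0],"roll":0},{"slide":[0,0,0],"roll":0},{"slide":[0,0,0],"roll":0}]'
python3 -c "from h import *;go(518.6,198.6,100,-.09)"
```

```text
clock: 3.7
eef_pos: [519.7, 197.9, 16.5]
orientation: [-3.141, -0.001, -0.088]
force: [0.1, 2.7, 5.4]
finger_gap: 0.524
t 3.7 p [519.7 197.9  16.5] rpy [-3.141e+00 -1.000e-03 -8.800e-02] gap 0.524 F [0.11 2.65 5.36] T [0.578 0.091 0.039]
slide [-0.0011 -0.0007 -0.0835] roll 0.002 j [0.24 0.38 1.77 0.   0.99 1.9 ]
```

```bash
python3 -m jog '[{"slide":[0,0,-0.008],"roll":0},{"slide":[0,0,-0.025],"roll":0},{"slide":[0,0,-0.045],"roll":0},{"slide":[0,0,-0.065],"roll":0},{"slide":[0,0,-0.08],"roll":0}]'
python3 -m jog '[{"slide":[0,0,0],"roll":0},{"slide":[0,0,0],"roll":0},{"slide":[0,0,0],"roll":0},{"slide":[0,0,0],"roll":0},{"slide":[0,0,0],"roll":0}]'
cat > s.py <<'E'
from h import *;from bench import robot
import sys
for k in range(int(sys.argv[1])):
    o=robot.observe();M=Ro.from_euler('xyz',o["orientation"]).as_matrix()
    print(round(o["clock"],2),"p",o["eef_pos"].round(1),"Ft",(M.T@o["force"]).round(2),"Tt",(M.T@o["torque"]).round(3),"g",round(o["finger_gap"],3))
    robot.capture("top")
E
python3 s.py 6
```

```text
clock: 4.2
eef_pos: [519.0, 196.4, 96.7]
orientation: [3.14, 0.001, -0.088]
force: [0.8, 0.3, -3.1]
finger_gap: 0.528
clock: 4.7
eef_pos: [518.8, 197.1, 95.2]
orientation: [3.141, 0.002, -0.088]
force: [-0.6, 0.2, -1.8]
finger_gap: 0.526
4.7 p [518.8 197.1  95.2] Ft [-0.59 -0.19  1.76] Tt [ 0.069 -0.012  0.05 ] g 0.526
4.75 p [518.9 197.2  95.4] Ft [-0.3  -0.38  2.21] Tt [0.049 0.072 0.043] g 0.523
4.8 p [519.  197.2  95.5] Ft [ 0.03 -0.4   1.57] Tt [ 0.005 -0.013 -0.007] g 0.526
4.85 p [519.2 197.3  95.7] Ft [-0.13 -0.21  1.88] Tt [-0.004  0.05  -0.013] g 0.525
4.9 p [519.2 197.3  95.8] Ft [0.38 0.35 1.82] Tt [-0.019 -0.026  0.03 ] g 0.53
4.95 p [519.3 197.3  95.9] Ft [ 0.5  -0.04  2.45] Tt [ 0.062 -0.035 -0.009] g 0.524
```

```bash
python3 -m jog '[{"slide":[0.03,0,0],"roll":0},{"slide":[0.06,0,0],"roll":0},{"slide":[0.03,0,0],"roll":0},{"slide":[0.0,0,0],"roll":0},{"slide":[0,0,0],"roll":0}]'; python3 s.py 7
python3 -m jog '[{"slide":[0.03,0,0],"roll":0},{"slide":[0.06,0,0],"roll":0},{"slide":[0.03,0,0],"roll":0},{"slide":[0.03,0,0],"roll":0},{"slide":[0.06,0,0],"roll":0}]'; python3 s.py 8
python3 -m jog '[{"slide":[0,0,0],"roll":0},{"slide":[-0.0,0,0],"roll":0},{"slide":[-0.0,0,0],"roll":0},{"slide":[-0.03,0,0],"roll":0},{"slide":[-0.06,0,0],"roll":0}]'; python3 s.py 8
```

```text
clock: 5.5
eef_pos: [514.4, 197.2, 95.4]
orientation: [3.14, 0.006, -0.087]
force: [0.2, -0.2, -2.8]
finger_gap: 0.526
5.5 p [514.4 197.2  95.4] Ft [0.28 0.17 2.76] Tt [ 0.089 -0.008  0.022] g 0.526
5.55 p [517.5 197.3  96. ] Ft [ 0.01 -0.17  1.8 ] Tt [ 0.084  0.007 -0.008] g 0.525
5.6 p [519.3 197.4  96.3] Ft [-0.08 -0.71  1.2 ] Tt [ 0.06   0.035 -0.033] g 0.526
5.65 p [520.2 197.5  96.5] Ft [ 0.04 -0.14  1.83] Tt [ 0.037 -0.014 -0.01 ] g 0.524
5.7 p [520.5 197.4  96.5] Ft [0.57 0.58 2.07] Tt [-0.016  0.019 -0.037] g 0.527
5.75 p [520.5 197.4  96.4] Ft [1.12 0.09 2.2 ] Tt [ 0.023 -0.029  0.016] g 0.525
5.8 p [520.5 197.3  96.3] Ft [ 0.75 -0.02  1.46] Tt [ 0.033 -0.052 -0.01 ] g 0.524
clock: 6.35
eef_pos: [574.8, 192.3, 95.8]
orientation: [3.141, 0.006, -0.087]
force: [0.2, -0.1, -1.9]
finger_gap: 0.527
6.35 p [574.8 192.3  95.8] Ft [0.22 0.11 1.87] Tt [ 0.036  0.074 -0.043] g 0.527
6.4 p [584.9 191.6  96.2] Ft [ 5.88 -0.68  0.65] Tt [ 0.111  0.479 -0.038] g 0.528
6.45 p [583.4 191.8  96.3] Ft [-1.18 -0.5   1.52] Tt [0.039 0.012 0.064] g 0.525
6.5 p [581.  191.8  96. ] Ft [-0.34  0.4
[... 447 characters left out ...]
9]
force: [0.1, -0.3, -1.7]
finger_gap: 0.528
7.25 p [519.1 197.3  95.8] Ft [0.09 0.33 1.68] Tt [ 0.011 -0.015  0.039] g 0.528
7.3 p [511.3 197.4  95.5] Ft [-4.87  0.61  3.09] Tt [ 0.    -0.383 -0.002] g 0.523
7.35 p [514.2 197.3  95.8] Ft [-0.52 -0.36  2.34] Tt [-0.01  -0.009  0.   ] g 0.527
7.4 p [517.5 197.4  96.3] Ft [ 1.09 -0.6   2.58] Tt [ 0.041  0.029 -0.006] g 0.528
7.45 p [519.5 197.5  96.5] Ft [0.55 0.23 2.06] Tt [0.026 0.016 0.002] g 0.525
7.5 p [520.4 197.5  96.5] Ft [0.66 0.25 2.61] Tt [ 0.024 -0.012 -0.007] g 0.523
7.55 p [520.8 197.4  96.5] Ft [-0.58 -0.22  2.62] Tt [ 0.03   0.006 -0.027] g 0.528
7.6 p [520.8 197.4  96.3] Ft [-0.36 -0.24  1.66] Tt [ 0.036 -0.039 -0.026] g 0.53
```

Case 1 (about 0.2 kg) shows one spike as the arm brakes, then nothing, so it looks silent. I'll set it back.

```bash
python3 -m jog '[{"slide":[0,0,0.015],"roll":0},{"slide":[0,0,0.035],"roll":0},{"slide":[0,0,0.055],"roll":0},{"slide":[0,0,0.07],"roll":0},{"slide":[0,0,0.074],"roll":0}]'
python3 -m jog '[{"slide":[0,0,0.002],"roll":0},{"slide":[0,0,0.004],"roll":0},{"slide":[0,0,0.006],"roll":0},{"slide":[0,0,0.006],"roll":0},{"slide":[0,0,0.006],"roll":0}]'
python3 s.py 1
```

```text
clock: 8.15
eef_pos: [518.6, 196.8, 20.1]
orientation: [3.14, 0.003, -0.089]
force: [-0.0, -0.0, -2.0]
finger_gap: 0.525
clock: 8.65
eef_pos: [519.6, 197.4, 16.5]
orientation: [-3.141, -0.001, -0.088]
force: [-0.4, -0.7, -1.9]
finger_gap: 0.528
8.65 p [519.6 197.4  16.5] Ft [-0.29  0.75  1.9 ] Tt [ 0.056 -0.019  0.018] g 0.528
```

```bash
python3 -m jog '[{"slide":[0,0,0.0005],"roll":0},{"slide":[0,0,0.001],"roll":0},{"slide":[0,0,0.0015],"roll":0},{"slide":[0,0,0.0015],"roll":0},{"slide":[0,0,0.0015],"roll":0}]';python3 s.py 2
```

```text
clock: 9.2
eef_pos: [519.7, 197.4, 16.4]
orientation: [-3.141, -0.002, -0.088]
force: [-2.1, -0.1, 10.2]
finger_gap: 0.525
9.2 p [519.7 197.4  16.4] Ft [ -2.11   0.31 -10.25] Tt [-0.282 -0.501 -0.022] g 0.525
9.25 p [519.7 197.5  16.5] Ft [ -1.49   0.89 -10.05] Tt [-0.316 -0.502  0.008] g 0.526
```

```bash
python3 -m jog '[{"slide":[0,0,0],"roll":0},{"slide":[0,0,0],"roll":0},{"slide":[0,0,0],"roll":0},{"slide":[0,0,0],"roll":0},{"slide":[0,0,0],"roll":0}]' 1; python3 s.py 2
python3 -m jog '[{"slide":[0,0,-0.01],"roll":0},{"slide":[0,0,-0.04],"roll":0},{"slide":[0,0,-0.08],"roll":0},{"slide":[0,0,-0.11],"roll":0},{"slide":[0,0,-0.13],"roll":0}]'
python3 -c "from h import *;go(518.6,20,140,.24)"
```

```text
clock: 9.8
eef_pos: [519.3, 197.3, 14.3]
orientation: [3.141, 0.0, -0.088]
force: [-0.7, -0.1, -0.2]
finger_gap: 0.916
9.8 p [519.3 197.3  14.3] Ft [-0.64  0.16  0.2 ] Tt [0.027 0.009 0.003] g 0.916
9.85 p [519.3 197.3  14.4] Ft [ 0.93  0.52 -0.58] Tt [ 0.117 -0.015  0.058] g 0.959
clock: 10.4
eef_pos: [520.6, 197.7, 148.0]
orientation: [-3.14, -0.004, -0.088]
force: [0.2, -0.2, -0.6]
finger_gap: 0.999
t 10.4 p [520.6 197.7 148. ] rpy [-3.14  -0.004 -0.088] gap 0.999 F [ 0.2  -0.22 -0.58] T [-0.023 -0.012 -0.028]
slide [0.0136 0.1772 0.0078] roll -0.328 j [ 0.24  0.26  1.59 -0.    1.29  1.9 ]
```

```bash
python3 -m jog '[{"slide":[0.003,0.04,0],"roll":-0.07},{"slide":[0.007,0.085,0],"roll":-0.15},{"slide":[0.01,0.13,0],"roll":-0.23},{"slide":[0.013,0.165,0.01],"roll":-0.3},{"slide":[0.0135,0.177,0.03],"roll":-0.328}]'
python3 -m jog '[{"slide":[0,0,0],"roll":0},{"slide":[0,0,0],"roll":0},{"slide":[0,0,0.01],"roll":0},{"slide":[0,0,0.02],"roll":0},{"slide":[0,0,0.02],"roll":0}]'
python3 - <<'E'
from h import *;from bench import robot;import cv2
go(518.6,20,15,.24)
for n in("scene","top"):
    cv2.imwrite(f"pics/{n}2.png",robot.capture(n)["img"])
i=cv2.imread("pics/top2.png")[120:280,150:370];j=cv2.imread("pics/scene2.png")[120:280,200:420]
cv2.imwrite("pics/c2.png",cv2.resize(np.hstack([i,j]),None,fx=1.8,fy=1.8))
E
```

```text
clock: 10.9
eef_pos: [518.9, 16.5, 116.6]
orientation: [3.138, -0.005, 0.239]
force: [0.4, 1.0, -0.4]
finger_gap: 0.998
clock: 11.4
eef_pos: [515.9, 20.8, 93.2]
orientation: [-3.141, 0.003, 0.241]
force: [-0.6, 0.6, 0.3]
finger_gap: 0.995
t 11.4 p [515.9  20.8  93.2] rpy [-3.141e+00  3.000e-03  2.410e-01] gap 0.995 F [-0.64  0.62  0.31] T [ 0.057  0.035 -0.02 ]
slide [0.0026 0.0015 0.0782] roll 0.001 j [-0.09  0.25  1.75  0.    1.14  1.24]
```

View pics/c2.png

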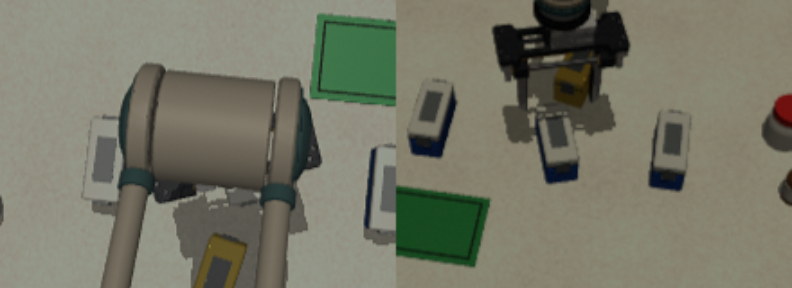

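Case 1 stands upright again, and the fingers straddle the middle case at about (557,135) in the right-hand crop. I'll descend and grip.

```bash
python3 -m jog '[{"slide":[0.002,0.001,0.02],"roll":0},{"slide":[0.002,0.001,0.045],"roll":0},{"slide":[0.002,0.001,0.065],"roll":0},{"slide":[0.002,0.001,0.075],"roll":0},{"slide":[0.002,0.001,0.078],"roll":0}]'
python3 -m jog '[{"slide":[0,0,0],"roll":0},{"slide":[0,0,0],"roll":0},{"slide":[0,0,0],"roll":0},{"slide":[0,0,0],"roll":0},{"slide":[0,0,0],"roll":0}]' -1 45
python3 -m jog '[{"slide":[0,0,0],"roll":0},{"slide":[0,0,0],"roll":0},{"slide":[0,0,0],"roll":0},{"slide":[0,0,0],"roll":0},{"slide":[0,0,0],"roll":0}]'
python3 s.py 2
```

```text
clock: 12.0
eef_pos: [518.9, 19.5, 15.8]
orientation: [-3.141, 0.001, 0.24]
force: [0.1, -0.3, -0.0]
finger_gap: 1.001
clock: 12.5
eef_pos: [519.7, 19.3, 17.0]
orientation: [3.141, -0.001, 0.24]
force: [-0.6, 1.1, 0.3]
finger_gap: 0.613
clock: 13.0
eef_pos: [519.4, 19.6, 16.8]
orientation: [-3.141, -0.0, 0.24]
force: [0.0, 2.5, 4.3]
finger_gap: 0.526
13.0 p [519.4  19.6  16.8] Ft [ 0.62 -2.4  -4.31] Tt [ 0.469 -0.129 -0.011] g 0.526
13.05 p [519.4  19.6  16.8] Ft [-0.52 -2.98 -5.3 ] Tt [ 0.495 -0.103 -0.007] g 0.527
```

```bash
python3 -m jog '[{"slide":[0,0,-0.008],"roll":0},{"slide":[0,0,-0.025],"roll":0},{"slide":[0,0,-0.045],"roll":0},{"slide":[0,0,-0.065],"roll":0},{"slide":[0,0,-0.08],"roll":0}]'
python3 s.py 6
```

```text
clock: 13.6
eef_pos: [519.6, 18.6, 97.4]
orientation: [3.14, -0.0, 0.24]
force: [0.1, -0.2, -3.4]
finger_gap: 0.526
13.6 p [519.6  18.6  97.4] Ft [0.05 0.17 3.44] Tt [0.03  0.025 0.022] g 0.526
13.65 p [521.3  18.5  99.6] Ft [ 1.16 -0.05  1.45] Tt [ 0.003  0.012 -0.029] g 0.526
13.7 p [521.1  18.6  98.3] Ft [ 0.38 -0.22  2.73] Tt [ 0.031  0.029 -0.008] g 0.53
13.75 p [520.   18.8  97. ] Ft [ 0.25 -0.3   2.68] Tt [0.062 0.032 0.038] g 0.526
13.8 p [519.   19.   96.1] Ft [-0.7  -0.13  2.47] Tt [-0.024 -0.002 -0.076] g 0.526
13.85 p [518.5  19.1  95.6] Ft [-0.13 -0.17  2.84] Tt [-0.006  0.016  0.015] g 0.522
```

```bash
python3 -m jog '[{"slide":[0.03,0,0],"roll":0},{"slide":[0.06,0,0],"roll":0},{"slide":[0.03,0,0],"roll":0},{"slide":[0.03,0,0],"roll":0},{"slide":[0.06,0,0],"roll":0}]'; python3 s.py 8
python3 -m jog '[{"slide":[0,0,0],"roll":0},{"slide":[-0.0,0,0],"roll":0},{"slide":[-0.0,0,0],"roll":0},{"slide":[-0.03,0,0],"roll":0},{"slide":[-0.06,0,0],"roll":0}]'; python3 s.py 8
```

```text
clock: 14.4
eef_pos: [572.0, 33.1, 94.9]
orientation: [-3.14, 0.008, 0.239]
force: [0.7, -0.1, -2.2]
finger_gap: 0.527
14.4 p [572.   33.1  94.9] Ft [0.62 0.29 2.16] Tt [-0.     0.085 -0.024] g 0.527
14.45 p [582.2  34.4  95.7] Ft [6.12 0.85 0.31] Tt [-0.003  0.498 -0.004] g 0.527
14.5 p [580.9  33.8  95.8] Ft [-0.3   0.31  2.53] Tt [-0.009  0.018 -0.025] g 0.521
14.55 p [578.4  33.6  95.7] Ft [-1.04 -1.14  2.59] Tt [ 0.017 -0.086  0.011] g 0.523
14.6 p [577.   33.6  95.6] Ft [0.1  0.09 2.79] Tt [ 0.006 -0.022  0.004] g 0.527
14.65 p [576.4  33.5  95.6] Ft [-0.17  0.17  3.09] Tt [ 0.017  0.016 -0.019] g 0.527
14.7 p [576.3  33.5  95.8] Ft [-0.28  0.12  1.89] Tt [ 0.012 -0.044  0.021] g 0.525
14.75 p [576.4  33.5  96.1] Ft [ 0.28 -0.48  2.37] Tt [ 0.01   0.026 -0.008] g 0.525
clock: 15.3
eef_pos: [519.1, 19.2, 96.4]
orientation: [3.141, 0.0, 0.24]
force: [-0.1, 0.6, -2.8]
finger_gap: 0.526
15.3 p [519.1  19.2  96.4] Ft [ 0.02 -0.56  2.85] Tt [-0.005 -0.055 -0.01 ] g 0.526
15.35 p [511.4  18.6  95.9] Ft [-5.47 -0.81  3.49] Tt [ 0.06  -0.469 -0.024] g 0.525
15.4 p [514.3  19.1  96.2] Ft [-0.15 -0.51  2.56] Tt [ 0.076  0.057 -0.01 ] g 0.522
15.45 p [517.6  19.2  96.7] Ft [ 1.06 -0.4   1.5 ] Tt [-0.011  0.032 -0.007] g 0.523
15.5 p [519.6  19.2  97. ] Ft [1.   0.09 3.4 ] Tt [ 0.028  0.046 -0.013] g 0.526
15.55 p [520.5  19.3  97.1] Ft [0.01 1.57 1.86] Tt [0.055 0.005 0.045] g 0.529
15.6 p [520.8  19.3  97. ] Ft [-0.15  0.48  1.33] Tt [-0.018  0.047  0.004] g 0.525
15.65 p [520.8  19.3  96.9] Ft [-0.93 -0.33  2.3 ] Tt [-0.027 -0.033  0.041] g 0.524
```

Case 2 responds the same way: one braking spike, then nothing. It looks silent, so I'll set it back the same way.

```bash
python3 -m jog '[{"slide":[0,0,0.015],"roll":0},{"slide":[0,0,0.035],"roll":0},{"slide":[0,0,0.055],"roll":0},{"slide":[0,0,0.07],"roll":0},{"slide":[0,0,0.074],"roll":0}]'
python3 -m jog '[{"slide":[0,0,0.002],"roll":0},{"slide":[0,0,0.004],"roll":0},{"slide":[0,0,0.006],"roll":0},{"slide":[0,0,0.0075],"roll":0},{"slide":[0,0,0.0075],"roll":0}]'
python3 s.py 2
```

```text
clock: 16.2
eef_pos: [518.6, 19.5, 20.8]
orientation: [-3.141, 0.003, 0.24]
force: [0.4, 0.2, -2.4]
finger_gap: 0.527
clock: 16.7
eef_pos: [520.3, 19.3, 16.8]
orientation: [3.141, -0.002, 0.24]
force: [-1.3, -0.2, 5.5]
finger_gap: 0.528
16.7 p [520.3  19.3  16.8] Ft [-1.33 -0.15 -5.5 ] Tt [ 0.132 -0.33   0.026] g 0.528
16.75 p [520.3  19.3  16.8] Ft [-2.22 -0.49 -4.72] Tt [ 0.083 -0.339  0.003] g 0.525
```

```bash
python3 -m jog '[{"slide":[0,0,0],"roll":0},{"slide":[0,0,0],"roll":0},{"slide":[0,0,0],"roll":0},{"slide":[0,0,0],"roll":0},{"slide":[0,0,0],"roll":0}]' 1; python3 s.py 2
python3 -m jog '[{"slide":[0,0,-0.01],"roll":0},{"slide":[0,0,-0.04],"roll":0},{"slide":[0,0,-0.08],"roll":0},{"slide":[0,0,-0.11],"roll":0},{"slide":[0,0,-0.13],"roll":0}]'
python3 -c "from h import *;go(484.9,-177.8,140,-.06)"
```

```text
clock: 17.3
eef_pos: [519.4, 19.3, 15.0]
orientation: [3.142, 0.0, 0.24]
force: [-0.8, 0.3, -0.2]
finger_gap: 0.916
17.3 p [519.4  19.3  15. ] Ft [-0.69 -0.45  0.22] Tt [ 0.075 -0.006 -0.056] g 0.916
17.35 p [519.4  19.3  15. ] Ft [-0.16 -0.99 -0.19] Tt [-0.008  0.025  0.033] g 0.956
clock: 17.9
eef_pos: [520.7, 19.2, 148.4]
orientation: [3.14, -0.004, 0.24]
force: [0.1, -0.1, -1.1]
finger_gap: 0.997
t 17.9 p [520.7  19.2 148.4] rpy [ 3.14  -0.004  0.24 ] gap 0.997 F [ 0.06 -0.13 -1.11] T [ 0.008  0.069 -0.002]
slide [-0.0816  0.1829  0.0084] roll 0.3 j [-0.1   0.21  1.66 -0.    1.27  1.23]
```

```bash
python3 -m jog '[{"slide":[-0.018,0.04,0],"roll":0.06},{"slide":[-0.037,0.083,0],"roll":0.13},{"slide":[-0.055,0.125,0],"roll":0.2},{"slide":[-0.072,0.162,0.01],"roll":0.27},{"slide":[-0.0815,0.183,0.03],"roll":0.3}]'
python3 -m jog '[{"slide":[0,0,0],"roll":0},{"slide":[0,0,0],"roll":0},{"slide":[0,0,0.01],"roll":0},{"slide":[0,0,0.02],"roll":0},{"slide":[0,0,0.02],"roll":0}]'
python3 - <<'E'
from h import *;from bench import robot;import cv2
go(484.9,-177.8,15,-.06)
for n in("scene","top"):
    cv2.imwrite(f"pics/{n}3.png",robot.capture(n)["img"])
i=cv2.imread("pics/top3.png")[120:280,180:400];j=cv2.imread("pics/scene3.png")[120:280,150:370]
cv2.imwrite("pics/c3.png",cv2.resize(np.hstack([i,j]),None,fx=1.8,fy=1.8))
E
```

```text
clock: 18.4
eef_pos: [484.6, -181.5, 117.0]
orientation: [3.138, -0.005, -0.064]
force: [0.5, 0.0, 1.3]
finger_gap: 1.0
clock: 18.9
eef_pos: [482.7, -176.1, 93.7]
orientation: [-3.14, 0.003, -0.058]
force: [0.7, 0.6, -0.0]
finger_gap: 1.002
t 18.9 p [ 482.7 -176.1   93.7] rpy [-3.14e+00  3.00e-03 -5.80e-02] gap 1.002 F [ 0.66  0.65 -0.02] T [0.033 0.042 0.006]
slide [0.0025 0.0016 0.0787] roll 0.002 j [-0.49  0.24  1.76  0.    1.14  1.14]
```

View pics/c3.png

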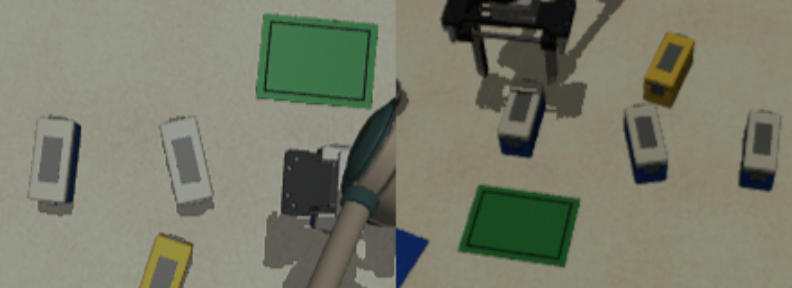

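Cases 1 and 2 stand upright where they were, and the gripper straddles case 3 at about (520,120) in the right-hand crop.

```bash
python3 -m jog '[{"slide":[0.002,0.001,0.02],"roll":0},{"slide":[0.002,0.001,0.045],"roll":0},{"slide":[0.002,0.001,0.065],"roll":0},{"slide":[0.002,0.001,0.075],"roll":0},{"slide":[0.002,0.001,0.078],"roll":0}]'
python3 -m jog '[{"slide":[0,0,0],"roll":0},{"slide":[0,0,0],"roll":0},{"slide":[0,0,0],"roll":0},{"slide":[0,0,0],"roll":0},{"slide":[0,0,0],"roll":0}]' -1 45
python3 -m jog '[{"slide":[0,0,0],"roll":0},{"slide":[0,0,0],"roll":0},{"slide":[0,0,0],"roll":0},{"slide":[0,0,0],"roll":0},{"slide":[0,0,0],"roll":0}]'
python3 s.py 2
```

```text
clock: 19.5
eef_pos: [485.2, -178.5, 16.3]
orientation: [-3.141, 0.001, -0.06]
force: [0.2, -1.0, -0.4]
finger_gap: 1.001
clock: 20.0
eef_pos: [485.9, -179.1, 17.5]
orientation: [3.141, -0.001, -0.06]
force: [0.0, 0.3, -0.0]
finger_gap: 0.611
clock: 20.5
eef_pos: [485.7, -178.5, 17.4]
orientation: [-3.141, -0.0, -0.06]
force: [-0.0, 3.8, 5.4]
finger_gap: 0.524
20.5 p [ 485.7 -178.5   17.4] Ft [-0.24 -3.79 -5.36] Tt [ 0.647 -0.097 -0.062] g 0.524
20.55 p [ 485.7 -178.5   17.3] Ft [ 0.07 -4.02 -5.36] Tt [ 0.708 -0.053 -0.045] g 0.527
```

```bash
python3 -m jog '[{"slide":[0,0,-0.008],"roll":0},{"slide":[0,0,-0.025],"roll":0},{"slide":[0,0,-0.045],"roll":0},{"slide":[0,0,-0.065],"roll":0},{"slide":[0,0,-0.08],"roll":0}]'
python3 s.py 6
```

```text
clock: 21.1
eef_pos: [484.9, -179.4, 97.2]
orientation: [3.141, 0.001, -0.06]
force: [0.3, -0.4, -6.3]
finger_gap: 0.525
21.1 p [ 484.9 -179.4   97.2] Ft [0.32 0.34 6.35] Tt [-0.007 -0.041  0.023] g 0.525
21.15 p [ 486.4 -180.2   99.5] Ft [0.65 0.58 4.06] Tt [ 0.02   0.044 -0.039] g 0.53
21.2 p [ 486.4 -180.1   98.2] Ft [-0.44 -0.5   6.26] Tt [-0.006  0.02   0.014] g 0.526
21.25 p [ 485.5 -179.5   97. ] Ft [0.08 0.39 7.17] Tt [ 0.045 -0.011 -0.081] g 0.526
21.3 p [ 484.7 -179.    96.1] Ft [-0.   -0.02  6.09] Tt [-0.009  0.006  0.018] g 0.527
21.35 p [ 484.3 -178.6   95.7] Ft [-0.12 -0.04  5.82] Tt [ 0.046 -0.036  0.039] g 0.529
```

```bash
python3 -m jog '[{"slide":[0.03,0,0],"roll":0},{"slide":[0.06,0,0],"roll":0},{"slide":[0.03,0,0],"roll":0},{"slide":[0.03,0,0],"roll":0},{"slide":[0.06,0,0],"roll":0}]'; python3 s.py 8
python3 -m jog '[{"slide":[0,0,0],"roll":0},{"slide":[-0.0,0,0],"roll":0},{"slide":[-0.0,0,0],"roll":0},{"slide":[-0.03,0,0],"roll":0},{"slide":[-0.06,0,0],"roll":0}]'; python3 s.py 8
```

```text
clock: 21.9
eef_pos: [539.4, -180.9, 95.0]
orientation: [-3.139, 0.01, -0.061]
force: [1.1, -0.4, -6.2]
finger_gap: 0.525
21.9 p [ 539.4 -180.9   95. ] Ft [1.16 0.39 6.15] Tt [0.06  0.042 0.026] g 0.525
21.95 p [ 550.2 -183.    95.8] Ft [8.12 1.64 4.6 ] Tt [-0.083  0.759 -0.018] g 0.525
22.0 p [ 549.1 -183.3   96.2] Ft [-0.03  0.55  5.27] Tt [-0.031 -0.008  0.007] g 0.526
22.05 p [ 546.7 -182.8   96. ] Ft [-0.37 -0.54  5.79] Tt [ 0.078 -0.057  0.001] g 0.529
22.1 p [ 545.1 -182.3   95.8] Ft [0.06 0.27 5.88] Tt [ 0.102 -0.104 -0.039] g 0.527
22.15 p [ 544.4 -182.1   95.9] Ft [-0.05  0.59  5.99] Tt [ 0.039 -0.027 -0.014] g 0.524
22.2 p [ 544.2 -182.1   96.1] Ft [-0.54 -0.75  6.35] Tt [ 0.063 -0.062  0.005] g 0.528
22.25 p [ 544.2 -182.1   96.3] Ft [0.25 0.25 6.4 ] Tt [ 0.029 -0.061  0.056] g 0.526
clock: 22.8
eef_pos: [485.4, -179.0, 97.0]
orientation: [3.141, -0.0, -0.06]
force: [-0.3, -0.5, -6.6]
finger_gap: 0.528
22.8 p [ 485.4 -179.    97. ] Ft [-0.3   0.56  6.59] Tt [ 0.032 -0.097 -0.013] g 0.528
22.85 p [ 477.5 -177.1   96.4] Ft [-7.35 -1.99  7.29] Tt [ 0.122 -0.868 -0.026] g 0.524
22.9 p [ 480.2 -177.3   96.6] Ft [-0.11 -0.49  6.67] Tt [ 0.076 -0.028  0.003] g 0.526
22.95 p [ 483.4 -178.3   97.1] Ft [ 1.25 -1.08  5.45] Tt [0.18  0.038 0.007] g 0.526
23.0 p [ 485.5 -179.    97.5] Ft [ 0.67 -0.23  6.68] Tt [ 0.014  0.115 -0.039] g 0.526
23.05 p [ 486.5 -179.4   97.7] Ft [-0.04 -1.2   7.36] Tt [0.007 0.017 0.005] g 0.527
23.1 p [ 486.9 -179.4   97.6] Ft [ 0.97 -0.61  6.26] Tt [ 0.021  0.081 -0.005] g 0.526
23.15 p [ 486.8 -179.4   97.5] Ft [0.6  0.09 6.18] Tt [ 0.015 -0.002  0.012] g 0.528
```

Case 3 weighs about 0.61 kg. Its steady y-moment moves to about -0.06 N m after the forward jerk and +0.05 after the backward one, which fits a ball shifted to either end. I'll repeat the shake with more samples.

```bash
cat > m.py <<'E'
from h import *;from bench import robot
L=[]
for k in range(14):
    o=robot.observe();M=Ro.from_euler('xyz',o["orientation"]).as_matrix()
    L.append(np.r_[M.T@o["force"],M.T@o["torque"]]);robot.capture("top")
L=np.array(L);print("t",o["clock"],"Fx",L[:,0].round(1),"Ty",L[:,4].round(2));print("steady mean",L[3:].mean(0).round(3),"std",L[3:].std(0).round(3))
E
python3 -m jog '[{"slide":[0,0,0],"roll":0},{"slide":[0.0,0,0],"roll":0},{"slide":[0.0,0,0],"roll":0},{"slide":[0.03,0,0],"roll":0},{"slide":[0.07,0,0],"roll":0}]'; python3 m.py
python3 -m jog '[{"slide":[0,0,0],"roll":0},{"slide":[-0.0,0,0],"roll":0},{"slide":[-0.0,0,0],"roll":0},{"slide":[-0.03,0,0],"roll":0},{"slide":[-0.07,0,0],"roll":0}]'; python3 m.py
python3 -m jog '[{"slide":[0,0,0],"roll":0},{"slide":[0.0,0,0],"roll":0},{"slide":[0.0,0,0],"roll":0},{"slide":[0.03,0,0],"roll":0},{"slide":[0.07,0,0],"roll":0}]'; python3 m.py
python3 -m jog '[{"slide":[0,0,0],"roll":0},{"slide":[-0.0,0,0],"roll":0},{"slide":[-0.0,0,0],"roll":0},{"slide":[-0.03,0,0],"roll":0},{"slide":[-0.07,0,0],"roll":0}]'; python3 m.py
```

```text
clock: 23.7
eef_pos: [554.4, -182.9, 97.2]
orientation: [-3.141, 0.002, -0.061]
force: [0.2, -1.7, -5.2]
finger_gap: 0.522
t 24.35 Fx [ 0.3 10.1  0.1 -0.9 -0.8  0.1  0.3  0.7 -0.7  0.1  0.3  0.1  0.4 -0.2] Ty [ 0.2   1.22  0.01 -0.12 -0.08 -0.11 -0.06 -0.07 -0.08 -0.09 -0.05 -0.08
 -0.08 -0.09]
steady mean [-3.600e-02  2.480e-01  6.043e+00  4.000e-02 -8.200e-02 -4.000e-03] std [0.515 0.482 0.609 0.034 0.018 0.021]
clock: 24.9
eef_pos: [486.9, -179.5, 97.0]
orientation: [3.141, -0.002, -0.059]
force: [-1.1, -0.5, -6.1]
finger_gap: 0.52
t 25.55 Fx [ -1.1 -10.3  -0.6   1.6   0.1   0.4   0.5   0.2   0.8  -0.8  -0.4  -0.5
   0.1  -0.3] Ty [-0.12 -1.2  -0.03  0.1   0.1  -0.03  0.08  0.03 -0.03  0.02 -0.01 -0.
  0.05  0.04]
steady mean [1.600e-01 1.790e-01 6.296e+00 1.100e-02 3.000e-02 1.000e-03] std [0.644 0.332 0.52  0.036 0.045 0.022]
clock: 26.1
eef_pos: [554.2, -182.9, 97.3]
orientation: [-3.142, 0.002, -0.061]
force: [1.5, -1.6, -5.7]
finger_gap: 0.524
t 26.75 Fx [ 1.6 10.4 -0.4 -1.7 -0.4 -0.5 -0.7 -0.5 -0.2  0.3  0.2  0.1  0.8 -0.2] Ty [ 0.15  1.21 -0.03 -0.09 -0.14 -0.11 -0.04 -0.14 -0.1  -0.05 -0.08 -0.03
  0.01 -0.09]
steady mean [-2.40e-01  3.30e-02  6.44e+00  4.20e-02 -7.90e-02 -5.00e-03] std [0.627 0.541 0.388 0.023 0.045 0.03 ]
clock: 27.3
eef_pos: [486.9, -179.6, 97.0]
orientation: [3.141, -0.002, -0.059]
force: [-0.5, -1.0, -5.5]
finger_gap: 0.527
t 27.95 Fx [-0.4 -9.1 -1.2  1.2  0.4 -0.5  0.7 -0.5  0.3  0.4  0.   0.2  0.   0.2] Ty [-0.08 -1.13 -0.02  0.07  0.14 -0.04  0.08 -0.02 -0.01  0.04  0.02  0.01
 -0.03  0.02]
steady mean [ 2.220e-01 -4.000e-03  6.232e+00  2.700e-02  2.600e-02  1.000e-03] std [0.452 0.641 0.545 0.034 0.053 0.028]
```

The moment alternates repeatably between -0.08 and +0.03 N m. To rule out an effect of arm position, I'll arrive at this same point with a forward jerk instead.

```bash
python3 -m jog '[{"slide":[-0.02,0,0],"roll":0},{"slide":[-0.04,0,0],"roll":0},{"slide":[-0.06,0,0],"roll":0},{"slide":[-0.07,0,0],"roll":0},{"slide":[-0.07,0,0],"roll":0}]'
python3 -m jog '[{"slide":[0,0,0],"roll":0},{"slide":[0.0,0,0],"roll":0},{"slide":[0.0,0,0],"roll":0},{"slide":[0.03,0,0],"roll":0},{"slide":[0.07,0,0],"roll":0}]'; python3 m.py
```

```text
clock: 28.5
eef_pos: [414.4, -174.3, 97.1]
orientation: [-3.141, 0.001, -0.061]
force: [0.4, 0.8, -5.7]
finger_gap: 0.523
clock: 29.0
eef_pos: [485.0, -178.6, 97.0]
orientation: [-3.141, 0.002, -0.061]
force: [1.0, -1.3, -5.4]
finger_gap: 0.527
t 29.65 Fx [ 1.1  9.8 -0.7 -0.2 -1.1  0.4  1.1  0.6 -0.3 -0.  -0.6  0.4 -0.8  0.2] Ty [ 0.14  1.12 -0.02 -0.09 -0.13 -0.04 -0.09 -0.09 -0.08 -0.06 -0.04  0.
 -0.07 -0.01]
steady mean [-3.500e-02  1.400e-01  6.344e+00  3.000e-02 -6.500e-02 -1.000e-03] std [0.634 0.531 0.433 0.034 0.038 0.016]
```

At the same point the moment is now -0.065, where it was +0.03 after a backward stop. The mass inside really shifts, by about 0.1 N m against the 0.12 expected for the ball. Cases 1 and 2 showed no such shift, so case 3 is the rattler. I'll take it over the mat.

```bash
python3 -c "from h import *;go(664,-158.8,115,-.06)"
python3 -m jog '[{"slide":[0.01,-0.002,-0.005],"roll":0},{"slide":[0.03,-0.005,-0.01],"roll":0},{"slide":[0.055,-0.01,-0.015],"roll":0},{"slide":[0.08,-0.014,-0.018],"roll":0},{"slide":[0.105,-0.018,-0.018],"roll":0}]'
python3 -m jog '[{"slide":[0.02,-0.004,0],"roll":0},{"slide":[0.04,-0.008,0],"roll":0},{"slide":[0.057,-0.01,0],"roll":0},{"slide":[0.067,-0.012,0],"roll":0},{"slide":[0.072,-0.012,0],"roll":0}]'
python3 -m jog '[{"slide":[0,0,0],"roll":0},{"slide":[0,0,0],"roll":0},{"slide":[0,0,0],"roll":0},{"slide":[0,0,0],"roll":0},{"slide":[0,0,0],"roll":0}]'
python3 - <<'E'
from h import *;from bench import robot;import cv2
go(664,-158.8,115,-.06)
for n in("scene","top"):
    cv2.imwrite(f"pics/{n}4.png",robot.capture(n)["img"])
i=cv2.imread("pics/top4.png")[100:260,180:400];j=cv2.imread("pics/scene4.png")[120:280,160:380]
cv2.imwrite("pics/c4.png",cv2.resize(np.hstack([i,j]),None,fx=1.8,fy=1.8))
E
```

```text
t 29.7 p [ 485.3 -178.9   97.2] rpy [ 3.141 -0.    -0.06 ] gap 0.524 F [-0.31 -0.03 -5.01] T [-0.015  0.041  0.056]
slide [ 0.1771 -0.0309 -0.0177] roll -0.0 j [-0.49  0.24  1.75 -0.    1.15  1.14]
clock: 30.2
eef_pos: [594.0, -167.3, 116.1]
orientation: [3.141, -0.003, -0.06]
force: [0.4, -0.9, -6.5]
finger_gap: 0.526
clock: 30.7
eef_pos: [665.4, -159.2, 114.8]
orientation: [-3.141, -0.0, -0.06]
force: [0.2, 0.0, -5.9]
finger_gap: 0.528
clock: 31.2
eef_pos: [663.7, -159.7, 115.3]
orientation: [3.141, -0.0, -0.061]
force: [0.1, 1.3, -6.6]
finger_gap: 0.523
t 31.2 p [ 663.7 -159.7  115.3] rpy [ 3.141 -0.    -0.061] gap 0.523 F [ 0.1   1.28 -6.61] T [-0.019 -0.032 -0.013]
slide [ 0.0002 -0.0009  0.0003] roll -0.001 j [-0.34  0.47  1.34 -0.    1.33  1.29]
```

View pics/c4.png

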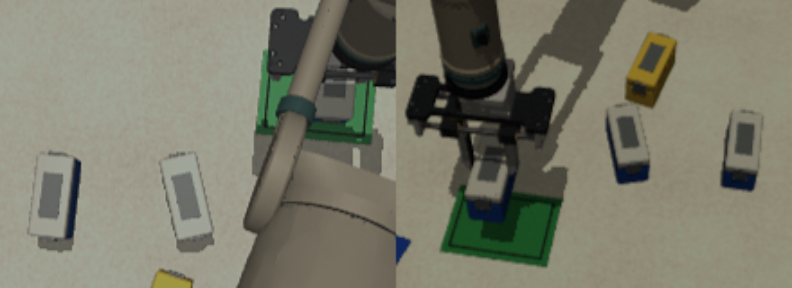

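Run:
```python
import cv2
a=cv2.imread("pics/top0.png")[120:260,100:310];b=cv2.imread("pics/top4.png")[120:260,100:310]
cv2.imwrite("pics/d4.png",cv2.resize(cv2.vconcat([a,b]),None,fx=2.1,fy=2.1))
```

```text
(no output)
```

View pics/d4.png

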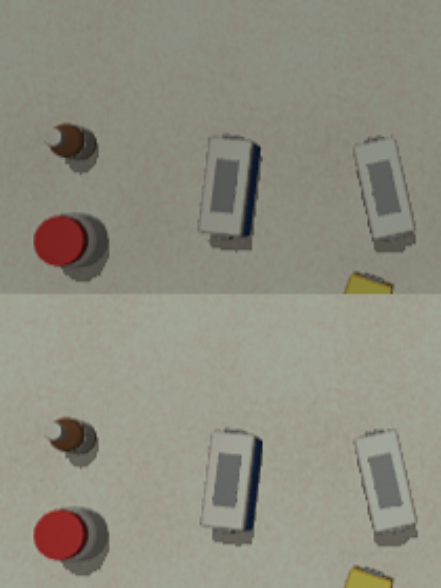

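Cases 1 and 2 are within 1 to 2 px (a few mm) of their start, the bottle and jar have not moved, and case 3 is level over the mat. I'm handing in.

```bash
python3 -c "
from bench import robot
o=robot.observe();print(o['clock'],o['eef_pos'],o['finger_gap'],abs(o['dq']).max());print(robot.close_job())"
```

```text
31.3 [ 663.88179055 -159.70006636  115.25474925] 0.5240841651868464 0.001880173138013121
the job is handed in; nothing more can be done
None
```

I lifted and shook all three cases from left to right, and the right-hand one (case 3) is the rattler. I handed in at 31.3 s, still holding it level over the green mat. Cases 1 and 2 are back where they stood.

**Which case rattles:** I did not see the described knocks clearly. Each case gave a single spike as the arm braked, and my 0.05 s samples may have missed any later knocks.
- **Case 3 (about 0.62 kg):** I judged it by the mass shifting inside. The steady moment on the wrist moved repeatably from about −0.08 to +0.03 N m with the jerk direction. It still gave −0.065 when I reached one of those points with the opposite jerk, against +0.03 before. The 0.1 N m swing is close to the 0.12 expected for the ball.
- **Cases 1 and 2 (about 0.20 and 0.25 kg):** they showed only 0.03–0.04 N m, about the noise level. I took fewer samples of these two than of case 3.

**Last checks:**
- **Held case:** the tool was at (664, −160) mm, about 1 mm from the mat centre I measured. The underside was about 98 mm up by calculation, the grip was firm at 49 mm, and the arm was still.
- **Other cases and bystanders:** the top picture shows cases 1 and 2 upright within a few mm of their start, with the bottle and jar unmoved. The steel bowl was not checked in the last pictures, but the arm never went down near it.

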